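Isolate a fuse unit and pull its fuse with insulated tongs

TASK

Turn the red dial on the grey fuse unit until its white pointer stands at the green mark and let go of it, and leave it there. Then pick up the orange insulated tongs, squeeze them so that their two jaws close on the white fuse, and pull the fuse up out of its socket without ever touching the fuse with the robot itself. Finish holding the fuse still in the tongs, its foot at least 10 cm above the top of the unit, and do not push the other things on the bench about.

Things in the scene. Friction and masses are not known exactly. Their poses are not given: they have to be found in the camera images.
- fuse_unit: Grey housing fixed to the bench, 90 (x) x 190 (y) x 35 mm high with a black foot. Origin: centre of its underside on the bench. In its frame the fuse socket is at (0, -52 mm) and the dial's axis at (0, +50 mm).
- socket (a point): Centre of the mouth of the fuse socket, in the unit's flat top 35 mm above the bench: a round well 26 mm across and 12 mm deep with a flat brass rim; the fuse stands loosely in it and comes out straight up.
- dial (a joint): Angle of the dial in rad, growing clockwise seen from above, 0 to 5.24. The pointer is at the green mark at 1.80. It starts between 0.4 and 1.3 and stays where it is left (friction about 0.03 N m).
- dial_grip (a point): Centre of the dial's grip bar, on the vertical axis of the dial, 51.5 mm above the bench. The red bar is 36 mm long (along the pointer) x 11 mm wide x 18 mm high (its top 59.5 mm above the bench), on a black disc 42 mm across and 7 mm high. The x axis of this point points along the bar towards the pointer end.
- dial_pointer (a point): White pointer tip at one end of the dial's grip bar, 19 mm from the dial's axis.
- dial_mark (a point): The round green mark (7 mm) on the top of the unit, 36.5 mm from the dial's axis, beside the ring of white ticks. The direction from the dial's axis to it is the direction in which the pointer must stand.
- fuse: White ceramic fuse with brass ends and a red band, an upright cylinder 22 mm across and 50 mm high, 45 g (mass varies), standing with its lowest 12 mm in the socket, so that 38 mm stand out. Origin: centre of its foot; z along its axis.
- tongs: Insulated tongs, 95 g, lying flat, 190 mm long: two arms side by side, hinged at the tail (x = -75 mm), sprung open. Origin: midway between the orange handles, at the underside; x to the jaws, y across the arms, z up. This body is the left arm, which carries the right one. It balances near x = 0: grip there from above, across y.
- tongs_handles (a point): Point midway between the orange handles, 12 mm above the underside. Handles: x = -31 to +35 mm, 24 mm high; outer faces 54 mm apart when open, 40 mm (and parallel) when the jaws sit on the fuse. The spring begins to give at 3 N per handle and takes 6 N at the fuse's width; half of any force beyond that acts at the jaws. 25 N holds the fuse well.
- tongs_arm: The right arm of the tongs. Origin on the hinge at the tail.
- jaw_centre (a point): Point midway between the open jaws, 85 mm ahead of the tongs' origin, 12 mm above the underside. The black rubber jaws are about 24 mm long, 18 mm high, shallow Vs that take an upright cylinder. Open, the gap is about 30 mm wider than the fuse; squeezing the handles together by w narrows it by 2.1 w.
- voltage_tester: Small screwdriver-like tester with green handle, 133 mm long, loose; leave alone.
- tape_red: Roll of red tape, 61 mm across, 19 mm high, loose; leave alone.
- spare_breaker: Grey breaker lying flat, 78 x 76 x 19 mm, loose; leave alone.
- gland_a: Grey cable gland standing upright, 23 mm across, 28 mm high, loose; leave alone.
- terminal_plug: Green plug-in terminal block, 39 x 20 x 12 mm, loose; leave alone.

How it is judged:
On the way, in this order (a step that is already met when the one before it is completed fails the run):
1. the dial stands at the green mark and the robot has let go of it, the fuse still in its socket (value of joint dial between 1.68 and 1.92 rad and velocity of joint dial between -0.05 and 0.05 rad/s and contact force between each of the arm, the fingers and dial below 0.1 N and z of fuse in the frame of socket below 0 m), for 0.3 s.
2. the fuse is gripped between both jaws of the tongs, in the robot's fingers, and clear of its socket (contact force between tongs and fuse above 1 N and contact force between tongs_arm and fuse above 0.5 N and contact force between the fingers and tongs above 1 N and z of fuse in the frame of socket above 0.01 m), for 0.2 s.
At the end, for the whole second after the job is handed in: The dial is within 0.12 rad (7 degrees) of the mark; the fingers hold the tongs, both jaws press on the fuse, its foot is at least 90 mm above the socket's mouth and still (under 30 mm/s), the tongs are at least 80 mm up, and neither touches the unit (value of joint dial between 1.68 and 1.92 rad and contact force between tongs and fuse above 1 N and contact force between tongs_arm and fuse above 0.5 N and contact force between the fingers and tongs above 1 N and z of fuse in the frame of socket above 0.09 m and height (world z) of tongs above 0.08 m and contact force between each of fuse, tongs and fuse_unit below 0.05 N and linear speed of fuse below 0.03 m/s); the arm keeps its last pose, push and grip.
It fails at once if the robot itself touches the fuse (contact force between any of the fingers, the arm and fuse above 0.3 N).
It fails at once if the fuse leaves its socket while the dial is not at the mark (z of fuse in the frame of socket above 0.005 m and not (value of joint dial between 1.68 and 1.92 rad)).
It fails at once if another loose thing on the bench is pushed more than 30 mm (distance of any of voltage_tester, tape_red, spare_breaker, gland_a, terminal_plug from where it was at the start of the episode above 0.03 m).
It also fails if it takes over 58 s, if anything falls off the work surface, if the arm or the gripper's body presses on something with over 40 N, if the wrist force passes 120 N, or if a joint passes its speed limit or range.

ROBOT

A 6-joint arm with a two-finger parallel gripper is mounted at the origin on a cart in front of the work surface, level with it; the furniture and walls round the work are solid. World frame = base frame: x ahead of the robot, y to its left, z up, the work surface at z = 0. Lengths are in m, angles in rad, forces in N, time in s.
With the tool pointing down it reaches from about 0.275 to 0.725 m from the base axis. Payload 5.6 kg.
Tool frame: the origin (TCP) lies at the very end of the fingers, on their centre line; the grasp point (between the pads) lies 19 mm behind it; z points along the fingers, y is the line along which they close (so a half turn about z gives the same grasp; the last joint's range is limited). The gripper opens to 85 mm and grips with 20 to 120 N. Pads are 22 mm wide; open, the fingers measure 114 mm over their backs; the gripper's body (76 mm by 85 mm) begins 54 mm behind the grasp point. The pads swing forward as they close: fully open they stand 13 mm farther back than shut.
Start: joints at [1.388, 0.255, 0.108, 0, -1.424, -0.285], TCP at [0.248, 0.491, 0.211] pointing down, gripper open.
Joint ranges: [-2.95, 2.95], [-1.21, 1.97], [-1.09, 1.5], [-2.87, 1.71], [-2.94, -0.07], [-3.05, 3.05]. Speed limits (rad/s): [2.57, 2.57, 3.14, 3.14, 3.14, 3.14].

INTERFACE

Orientations are given as a rotation vector (axis times angle).
In Python, from station import * gives the robot as it stands. The module is installed in compiled form; this text tells all that it offers.
- The arm moves only by the shell command python3 -m jog 'ROWS' [FORCE]. ROWS is a JSON object of lists of equal length, an entry for each row: "rotation": the turn, a rotation vector about the tool's x, y, z in degrees, a list of three; "xyz": the shift along the tool's x, y, z in m, a list of three; "grip": the closure, from 0 (fully open) to 1 (shut). In form: {"rotation": [[wx, wy, wz], ...], "xyz": [[x, y, z], ...], "grip": [grip, ...]}. A call has 1 to 20 rows; each row is the pose to reach, as a shift and turn from the pose commanded when the call began, along the tool's axes at that moment; what a row does not reach only later rows make up. A row lasts 1/8 s, in which the tool goes at most 62.5 mm and 10.7 degrees, less where a joint would pass 70% of its speed; a pose out of reach is approached as far as the arm can. A call with a gripper value outside its range is refused whole. The fingers move at their own pace and stop on an object; FORCE is the grip in N (left out, the last holds). Time passes only in rows, so rows that repeat a pose let the fingers close. It gives the time, the measured TCP pose, the force, the opening and the grip force at its end, in the units of the state.
- observe(): the state, without advancing time (a new reading comes with each control period).
- snapshot(name): name is "side" or "top"; returns (picture, depth): 384x512x3 uint8, red, green, blue; 384x512 float32, m along the optical axis (not along the pixel's ray), 0 where there is no reading.
- camera_params(name): a dict with "camera_matrix" (3x3 intrinsics, pixels), "R" (3x3) and "t" (3): a world point X has camera coordinates R X + t. Camera axes: x right, y down, z forward; pixel columns grow to the right and rows downward; lengths in m; the calibration is good to about 2 mm. A picture is of the moment at which its call begins. camera_params takes no time and is no camera call.
- close_job(): hands the job in; it is judged then, once.
Trained networks look in the newest picture that a camera, given by its name, has taken for a name from the list of things; names that differ only in an ending like _2 or _b are one class to them, and where a whole thing is asked for, a point or a joint stands for the part that bears it (a point fixed in the world has none). Each returns a list of dicts, best first, with "score" (0 to 1); they miss things now and then, are a little off and sometimes report something else, mostly with a low value. They report only what shows in the picture. A call takes as long as a camera call.
- masks_of(camera, thing): "region" (384x512 bool, what is visible of it) and "extent" ([left, top, width, height] in pixels, round what is visible of it).
The state is a dict: "clock": time; "joints": joint angles; "dq": joint speeds; "joint_torque": joint torques, N m; "tool_pos": TCP position; "tcp_rot": TCP orientation; "wrist_force": force on the tool from outside, world axes, zero at the start; "ft_torque": the same for the moment, N m; "grip_width": opening from 0.0 (shut) to 1.0 (fully open); "gripper_force": force on a finger pad.
Only numpy, scipy, OpenCV 4.12 (cv2) and the standard library are available. Lean on these libraries where they do the work, as an engineer would, in place of code of your own. Each camera call takes 0.05 s, during which the arm holds its last target. There are 200 camera calls.

## Working session

There is one attempt and no reset: what is moved stays moved. The work goes in short steps, Python scripts to look and compute and a shell command to move; the robot and the scene stay as the last step left them, time stands still between calls to the robot, and variables do not carry over. Pictures are saved under pics/ and viewed, at most 10 in all, crops included, and the job is handed in when it is done.

```bash
mkdir -p pics; cat > h.py <<'E'
from station import *
import numpy as np, cv2
from scipy.spatial.transform import Rotation as Ro
def cloud(cam,d):
    p=camera_params(cam);K=p["camera_matrix"];K=np.array(K);R=np.array(p["R"]);t=np.array(p["t"])
    v,u=np.mgrid[:d.shape[0],:d.shape[1]]
    c=np.stack([(u-K[0,2])/K[0,0]*d,(v-K[1,2])/K[1,1]*d,d],-1)
    return (c-t)@R
def proj(cam,X):
    p=camera_params(cam);c=np.array(p["R"])@np.array(X)+np.array(p["t"]);q=np.array(p["camera_matrix"])@c
    return q[:2]/q[2]
def save(n,im): cv2.imwrite("pics/"+n,cv2.cvtColor(im,cv2.COLOR_RGB2BGR))
E
python3 - <<'E'
from h import *
s=observe();print(s)
for c in("top","side"):
    im,d=snapshot(c);save(c+"0.png",im);np.savez(c+"0.npz",im=im,d=d);P=cloud(c,d)
    print(c,np.linalg.inv(np.array(camera_params(c)["R"]))@-np.array(camera_params(c)["t"]))
    for th in["fuse_unit","dial","fuse","tongs","tongs_arm","voltage_tester","tape_red","spare_breaker","gland_a","terminal_plug"]:
        for m in masks_of(c,th)[:2]:
            q=P[m["region"]&(d>0)]
            if len(q): print(th,round(m["score"],2),m["extent"],np.median(q,0).round(3),np.percentile(q,2,0).round(3),np.percentile(q,98,0).round(3))
E
```

```text
{'clock': 0.0, 'joints': array([ 1.38756072e+00,  2.55752463e-01,  1.06972189e-01, -4.88155793e-04,
       -1.42391846e+00, -2.84568987e-01]), 'dq': array([ 0.00313339,  0.00042112,  0.00104494, -0.00029583, -0.00077216,
       -0.00012721]), 'joint_torque': array([ 1.52237146e-03, -3.86629379e+01,  2.37939692e+01,  5.36507338e+00,
       -6.13364973e-03,  2.39104668e-05]), 'tool_pos': array([0.24772437, 0.49042864, 0.21007812]), 'tcp_rot': array([ 3.05414680e+00, -7.27807367e-01, -6.05743497e-04]), 'wrist_force': array([-0.17694357, -0.18706316,  0.31368442]), 'ft_torque': array([ 0.03605745, -0.00430231,  0.00421321]), 'gripper_force': 0.0, 'grip_width': 0.9986339144479259}
top [0.44074665 0.06474985 1.11718961]
fuse_unit 0.69 [244.1, 146.7, 80.7, 54.5] [ 0.58  -0.031  0.035] [ 0.53  -0.126  0.007] [0.631 0.057 0.057]
fuse_unit 0.23 [193.0, 164.9, 44.5, 64.9] [0.509 0.153 0.02 ] [ 0.44   0.089 -0.002] [0.597 0.192 0.027]
dial 0.51 [256.6, 160.3, 18.9, 15.4] [0.588 0.013 0.043] [ 0.571 -0.005  0.038] [0.61  0.033 0.061]
dial 0.21 [234.6, 233.9, 49.6, 13.6] [0.412 0.046 0.012] [ 0.39
[... 1799 characters left out ...]
[0.503 0.123 0.015] [0.45  0.093 0.002] [0.55  0.158 0.026]
tongs_arm 0.68 [198.8, 165.4, 13.0, 9.3] [0.401 0.316 0.01 ] [0.389 0.312 0.004] [0.418 0.329 0.013]
voltage_tester 0.54 [194.1, 200.8, 10.7, 30.9] [0.41  0.04  0.013] [ 0.395 -0.028  0.008] [0.426 0.083 0.017]
tape_red 0.77 [160.5, 237.8, 34.4, 24.9] [ 0.374 -0.122  0.017] [ 0.347 -0.139  0.001] [ 0.403 -0.083  0.021]
spare_breaker 0.75 [181.1, 268.6, 46.7, 37.6] [ 0.424 -0.235  0.018] [ 0.393 -0.265  0.003] [ 0.464 -0.192  0.019]
spare_breaker 0.25 [214.4, 183.6, 65.2, 17.2] [0.513 0.149 0.015] [0.444 0.096 0.002] [0.593 0.187 0.025]
gland_a 0.61 [330.2, 185.4, 9.6, 14.5] [0.735 0.104 0.017] [0.726 0.1   0.001] [0.746 0.129 0.029]
```

```bash
python3 - <<'E'
from h import *
im=np.load("top0.npz")["im"]; save("t_crop.png",cv2.resize(im[130:240,185:335],None,fx=5,fy=5,interpolation=cv2.INTER_CUBIC))
im=np.load("side0.npz")["im"]; save("s_crop.png",cv2.resize(im[150:270,190:350],None,fx=5,fy=5,interpolation=cv2.INTER_CUBIC))
d=np.load("top0.npz");im=d["im"].astype(int);P=cloud("top",d["d"])
hsv=cv2.cvtColor(d["im"],cv2.COLOR_RGB2HSV)
box=(P[...,0]>.5)&(P[...,0]<.66)&(P[...,1]>-.15)&(P[...,1]<.09)
top=box&(abs(P[...,2]-.035)<.003)
cn=lambda m:cv2.minAreaRect(P[m][:,:2].astype(np.float32)*1000)
print("unit top",cn(top&(cv2.erode(top.astype(np.uint8),np.ones((2,2)))>0)), cn(top))
g=box&(hsv[...,0]>40)&(hsv[...,0]<85)&(hsv[...,1]>90);print("green",g.sum(),P[g].mean(0))
r=box&((hsv[...,0]<8)|(hsv[...,0]>172))&(hsv[...,1]>110)&(P[...,2]>.05);print("red",r.sum(),P[r].mean(0),cn(r))
f=box&(P[...,2]>.068);print("fuse",f.sum(),P[f].mean(0),P[f].max(0),P[f].min(0))
o=(hsv[...,0]>4)&(hsv[...,0]<22)&(hsv[...,1]>150)&(P[...,1]>.05)&(P[...,2]>.015)&(P[...,0]>.4)
n,l,st,c=cv2.connectedComponentsWithStats(o.astype(np.uint8))
for i in range(1,n):
  if st[i,4]>15:
    print("orange",st[i],P[l==i].mean(0),cn(l==i))
E
```

```text
unit top ((581.3270263671875, -37.0592041015625), (187.074951171875, 87.57254791259766), 80.79437255859375) ((582.56103515625, -35.84669494628906), (190.09872436523438, 90.3265380859375), 80.96880340576172)
green 3 [0.61953324 0.03455973 0.03495081]
red 67 [0.59037478 0.01350159 0.05871726] ((590.6768188476562, 12.797863006591797), (10.54732894897461, 31.77579116821289), 1.1326065063476562)
fuse 66 [ 0.57383643 -0.08689388  0.07259658] [ 0.58513355 -0.07638543  0.07690737] [ 0.56343726 -0.09779387  0.06835447]
orange [196 184  12  28  70] [0.52206077 0.17149017 0.02305448] ((520.6724853515625, 171.55361938476562), (8.662850379943848, 72.00079345703125), 72.50875091552734)
orange [210 195  18  24  67] [0.4978533  0.12955197 0.03964709] ((486.994384765625, 96.70858764648438), (90.56878662109375, 66.61925506591797), 70.98273468017578)
```

View pics/t_crop.png

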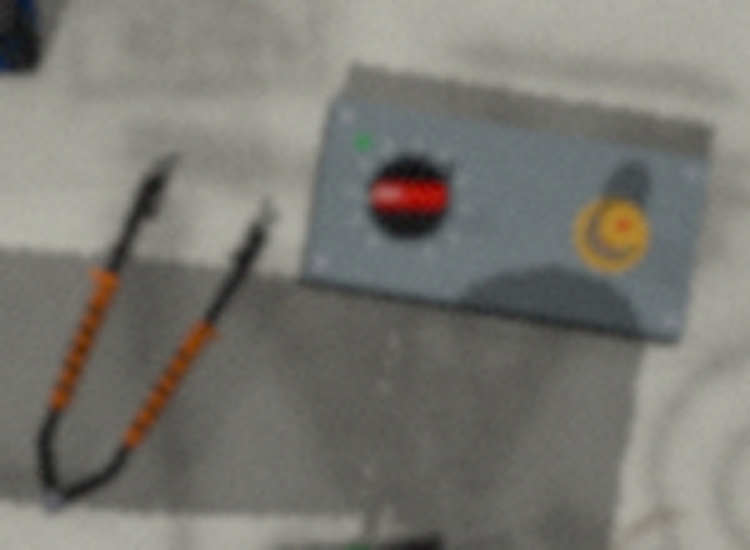

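View pics/s_crop.png

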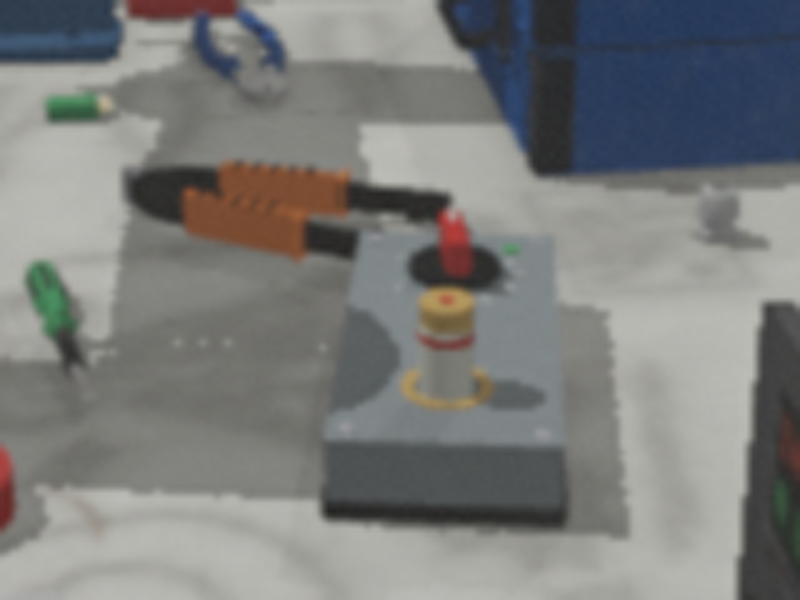

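Top crop: the dial bar lies left-right with its white pointer end at left (385,193), the green mark at (363,142), the fuse top at (622,225), and the tongs hinge at (55,498) with jaw tips at (170,158) and (268,205). The side view agrees. Unit: the rectangle's centre and yaw (about -9°) predict the dial and fuse positions to within 1 mm.

```bash
cat >> h.py <<'E'
def go(p,yawy,pos=None,rot=None):
    """shift/turn in tool axes to a down-pointing pose at p with tool y at yaw yawy (deg)"""
    s=observe();R0=Ro.from_rotvec(rot if rot is not None else s["tcp_rot"]);p0=np.array(pos if pos is not None else s["tool_pos"])
    a=np.radians(yawy);y=np.array([np.cos(a),np.sin(a),0]);z=np.array([0,0,-1.]);R=Ro.from_matrix(np.c_[np.cross(y,z),y,z])
    print("xyz",R0.inv().apply(np.array(p)-p0).round(4),"rot",(R0.inv()*R).as_rotvec(degrees=True).round(2),"at",s["clock"],s["tool_pos"].round(4),np.degrees(s["joints"]).round(0))
E
python3 - <<'E'
from h import *
d=np.load("top0.npz");P=cloud("top",d["d"]);hsv=cv2.cvtColor(d["im"],cv2.COLOR_RGB2HSV)
m=(P[...,2]>.08)&(d["d"]>0)
n,l,st,c=cv2.connectedComponentsWithStats(m.astype(np.uint8))
for i in range(1,n):
  if st[i,4]>25: q=P[l==i];print("tall",st[i],q.min(0).round(3),q.max(0).round(3))
for name,(u,v) in dict(hinge=(196,229),tipL=(218,162),tipR=(238,172)).items():
  q=P[v-1:v+2,u-1:u+2].reshape(-1,3);print(name,P[v,u].round(4),q[q[:,2].argmax()].round(4))
o=(hsv[...,0]>4)&(hsv[...,0]<22)&(hsv[...,1]>150)&(P[...,1]>.07)&(P[...,1]<.2)&(abs(P[...,2]-.024)<.005)&(P[...,0]>.4)&(P[...,0]<.62)
n,l,st,c=cv2.connectedComponentsWithStats(o.astype(np.uint8))
for i in range(1,n):
  if st[i,4]>15:
    q=P[l==i]; vx=cv2.fitLine(q[:,:2].astype(np.float32),cv2.DIST_L2,0,0,0).ravel();r=cv2.minAreaRect(q[:,:2].astype(np.float32)*1000)
    print("handle",st[i,4],q.mean(0).round(4),r,np.degrees(np.arctan(vx[1]/vx[0])))
print("above dial");go([.590,.0135,.10],-178.9)
E
```

```text
tall [    0     0   512   153 34572] [ 0.626 -0.586  0.08 ] [0.904 0.655 0.301]
tall [ 499   61   13  215 1366] [ 0.341 -0.581  0.08 ] [ 0.859 -0.555  0.103]
tall [   47    64   142    78 10256] [0.646 0.199 0.08 ] [0.831 0.527 0.114]
tall [ 74 141  15   3  30] [0.642 0.433 0.08 ] [0.646 0.465 0.094]
tall [ 57 235  31  23 602] [0.377 0.425 0.081] [0.427 0.492 0.1  ]
tall [ 56 269  32  14 365] [0.32  0.424 0.08 ] [0.35  0.493 0.092]
tall [ 77 315   9   6  35] [0.241 0.413 0.082] [0.25  0.441 0.115]
tall [   0  332   43   38 1071] [0.205 0.423 0.243] [0.271 0.493 0.373]
hinge [0.4429 0.1836 0.0231] [0.4404 0.1858 0.0245]
tipL [ 0.6134  0.1339 -0.0025] [0.6153 0.1336 0.0022]
tipR [ 0.588   0.0825 -0.0006] [0.5847 0.085  0.005 ]
handle 63 [0.5217 0.1718 0.0236] ((520.6724853515625, 171.55361938476562), (8.662850379943848, 72.00079345703125), 72.50875091552734) -20.153082
handle 62 [0.4981 0.131  0.0235] ((498.8768005371094, 130.851806640625), (7.231602668762207, 68.93374633789062), 55.49077224731445) -32.668167
above dial
xyz [0.5206 0.2719 0.111 ] rot [-0.  -0.  62.1] at 1.1 [0.248  0.4909 0.211 ] [ 80.  15.   6.   0. -82. -16.]
```

```bash
python3 -m jog '{"rotation":[[0,0,10],[0,0,20],[0,0,30],[0,0,40],[0,0,50],[0,0,60],[0,0,62.1],[0,0,62.1],[0,0,62.1],[0,0,62.1],[0,0,62.1],[0,0,62.1],[0,0,62.1],[0,0,62.1],[0,0,62.1]],"xyz":[[0.05,0.026,0.03],[0.1,0.052,0.05],[0.15,0.078,0.05],[0.2,0.104,0.05],[0.25,0.131,0.05],[0.3,0.157,0.05],[0.35,0.183,0.05],[0.4,0.209,0.05],[0.45,0.235,0.05],[0.49,0.256,0.05],[0.5206,0.2719,0.06],[0.5206,0.2719,0.08],[0.5206,0.2719,0.11],[0.5206,0.2719,0.111],[0.5206,0.2719,0.111]],"grip":[0,0.1,0.2,0.3,0.3,0.3,0.3,0.3,0.3,0.3,0.3,0.3,0.3,0.3,0.3]}' 30
python3 - <<'E'
from h import *
d=np.load("top0.npz")["d"];P=cloud("top",d)
m=(P[...,2]>.08)&(d>0)&(P[...,0]<.74)&(abs(P[...,1])<.25);print(m.sum(),P[m].min(0),P[m].max(0))
print(observe()["grip_width"])
go([.5905,.0135,.046],-178.9)
E
```

```text
clock: 2.98
tool_pos: [0.5907, 0.0135, 0.1011]
tcp_rot: [-2.243, 2.199, -0.002]
wrist_force: [-0.1, 0.4, 0.2]
grip_width: 0.698
gripper_force: 0.0
1299 [ 0.64701879 -0.24994152  0.0801259 ] [0.73997643 0.24982483 0.14975196]
0.6984572209327422
xyz [-0.      0.0003  0.0551] rot [-0.08 -0.02  0.02] at 2.975 [0.5907 0.0135 0.1011] [ 16.  22.   1.   0. -68. -15.]
```

```bash
python3 -m jog '{"rotation":[[0,0,0],[0,0,0],[0,0,0],[0,0,0],[0,0,0],[0,0,0],[0,0,0],[0,0,0]],"xyz":[[0,0,0.03],[0,0,0.055],[0,0,0.055],[0,0,0.055],[0,0,0.055],[0,0,0.055],[0,0,0.055],[0,0,0.055]],"grip":[0.5,0.6,0.75,1,1,1,1,1]}' 30
```

```text
clock: 3.98
tool_pos: [0.5901, 0.0135, 0.0451]
tcp_rot: [-2.243, 2.2, -0.0]
wrist_force: [-0.0, 0.5, -0.2]
grip_width: -0.003
gripper_force: 0.0
```

```bash
python3 - <<'E'
from h import *
a,_=snapshot("side");b,_=snapshot("top")
f=lambda im,u,v:cv2.resize(im[v:v+75,u:u+100],None,fx=4,fy=4,interpolation=cv2.INTER_CUBIC)
save("p3.png",np.hstack([f(a,235,150),f(b,220,120)]))
print(proj("side",observe()["tool_pos"]),observe())
E
```

```text
[280.06461814 200.0368056 ] {'clock': 4.075, 'joints': array([ 2.87516541e-01,  4.33273214e-01, -7.03056916e-02,  4.05744542e-05,
       -1.06725397e+00, -2.68382829e-01]), 'dq': array([0.00070979, 0.0009599 , 0.00110814, 0.00081354, 0.0027877 ,
       0.00014671]), 'joint_torque': array([ 7.52096603e-04, -4.58079958e+01,  2.10963285e+01,  4.75598037e+00,
       -1.49954376e-03, -4.40663133e-07]), 'tool_pos': array([0.59005077, 0.01346058, 0.04497957]), 'tcp_rot': array([ 2.24257810e+00, -2.20003151e+00,  2.08892603e-05]), 'wrist_force': array([ 0.04905727, -0.35006238, -0.23378761]), 'ft_torque': array([ 0.02011407, -0.02575264, -0.03949596]), 'gripper_force': 0.0, 'grip_width': 0.002168690789222008}
```

View pics/p3.png

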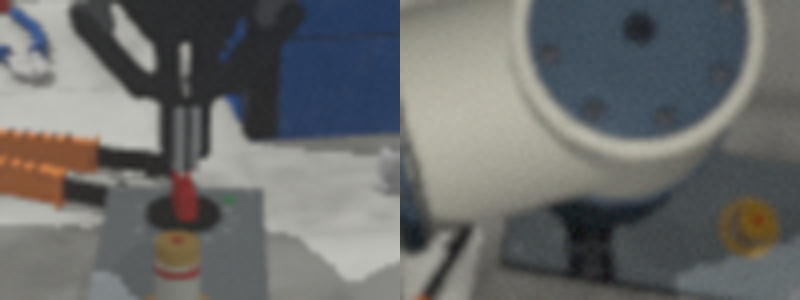

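Side view: the shut fingertips end at about (182,170) in the crop, above the red bar's top at (182,175), while the reported TCP projects to (180,200). So the fingers closed above the bar. I'll measure the tip height with the depth camera.

```bash
python3 - <<'E'
from h import *
a,d=snapshot("side");P=cloud("side",d)
for c in(278,280,282,284):
  print(c,[(r,*P[r,c].round(3).tolist(),a[r,c].tolist()) for r in range(178,206,2)])
E
```

```text
278 [(178, 0.585, 0.008, 0.1, [73, 74, 75]), (180, 0.585, 0.009, 0.095, [72, 74, 74]), (182, 0.585, 0.008, 0.091, [73, 75, 74]), (184, 0.584, 0.007, 0.086, [72, 73, 74]), (186, 0.584, 0.005, 0.082, [73, 75, 75]), (188, 0.585, 0.008, 0.077, [74, 74, 76]), (190, 0.585, 0.008, 0.072, [81, 83, 82]), (192, 0.584, 0.006, 0.068, [85, 71, 70]), (194, 0.586, 0.017, 0.058, [101, 53, 50]), (196, 0.585, 0.008, 0.057, [102, 65, 62]), (198, 0.585, 0.008, 0.053, [93, 54, 52]), (200, 0.584, 0.006, 0.049, [79, 46, 43]), (202, 0.585, 0.01, 0.042, [68, 45, 42]), (204, 0.584, 0.0, 0.042, [54, 47, 45])]
280 [(178, 0.588, 0.002, 0.102, [99, 101, 102]), (180, 0.588, 0.003, 0.097, [99, 100, 101]), (182, 0.588, 0.002, 0.093, [98, 100, 100]), (184, 0.588, 0.003, 0.088, [97, 98, 100]), (186, 0.588, 0.004, 0.083, [99, 101, 102]), (188, 0.588, 0.002, 0.079, [99, 100, 100]), (190, 0.588, 0.002, 0.074, [97, 101, 101]), (192, 0.588, 0.003, 0.069, [101, 99, 99]), (194, 0.59, 0.013, 0.06, [122, 71, 69]), (196, 0.588, 0.002, 0.06, [117, 47, 45]), (198, 0.587, -0.008, 0.06, [118, 49, 46]), (200, 0.493, -0.722, 0.39, [1
[... 609 characters left out ...]
46]), (202, 0.591, -0.009, 0.05, [114, 48, 45]), (204, 0.592, -0.007, 0.045, [107, 48, 46])]
284 [(178, 0.597, 0.002, 0.102, [97, 99, 100]), (180, 0.597, 0.004, 0.096, [98, 100, 100]), (182, 0.597, 0.003, 0.092, [97, 99, 100]), (184, 0.597, 0.003, 0.087, [98, 100, 100]), (186, 0.597, 0.004, 0.082, [95, 98, 99]), (188, 0.597, 0.004, 0.078, [87, 89, 89]), (190, 0.597, 0.004, 0.073, [127, 128, 125]), (192, 0.597, 0.003, 0.069, [141, 142, 138]), (194, 0.617, 0.145, 0.0, [159, 159, 153]), (196, 0.616, 0.131, 0.001, [126, 121, 117]), (198, 0.603, 0.041, 0.037, [94, 76, 76]), (200, 0.6, 0.018, 0.042, [79, 46, 45]), (202, 0.598, 0.007, 0.043, [79, 46, 44]), (204, 0.596, -0.004, 0.043, [65, 45, 44])]
```

The shut fingertips end at z ≈ 0.067 while 0.045 is reported, so they sit about 22 mm behind the reported TCP. I'll open, go 21 mm lower and check the force.

```bash
python3 -m jog '{"rotation":[[0,0,0],[0,0,0],[0,0,0],[0,0,0],[0,0,0],[0,0,0],[0,0,0],[0,0,0]],"xyz":[[0,0,-0.005],[0,0,0],[0,0,0.012],[0,0,0.02],[0,0,0.02],[0,0,0.02],[0,0,0.02],[0,0,0.02]],"grip":[0.5,0.5,0.5,0.7,1,1,1,1]}' 30
```

```text
clock: 5.12
tool_pos: [0.5892, 0.0134, 0.0236]
tcp_rot: [2.241, -2.2, -0.003]
wrist_force: [3.9, -2.3, -16.1]
grip_width: 0.119
gripper_force: 32.5
```

```bash
python3 -m jog '{"rotation":[[0,0,8],[0,0,16],[0,0,24],[0,0,32],[0,0,40],[0,0,48],[0,0,55],[0,0,55],[0,0,55],[0,0,55]],"xyz":[[0,0,0.001],[0,0,0.001],[0,0,0.001],[0,0,0.001],[0,0,0.001],[0,0,0.001],[0,0,0.001],[0,0,0.001],[0,0,0.001],[0,0,0.001]],"grip":[1,1,1,1,1,1,1,1,1,1]}'
```

```text
clock: 6.38
tool_pos: [0.5923, 0.012, 0.0236]
tcp_rot: [-0.973, 2.984, -0.005]
wrist_force: [11.2, -7.5, -19.9]
grip_width: 0.111
gripper_force: 32.0
```

```bash
python3 -m jog '{"rotation":[[0,0,0],[0,0,0],[0,0,0],[0,0,0],[0,0,0],[0,0,0]],"xyz":[[0,0,0],[0,0,0],[0,0,-0.05],[0,0,-0.1],[0,0,-0.12],[0,0,-0.12]],"grip":[0.6,0.6,0.5,0.3,0.2,0.1]}'
python3 - <<'E'
from h import *
print("tongs");go([.508,.152,.10],-116.3)
E
```

```text
clock: 7.12
tool_pos: [0.5914, 0.014, 0.1472]
tcp_rot: [-0.972, 2.981, -0.001]
wrist_force: [-0.1, 0.2, 0.0]
grip_width: 0.897
gripper_force: 0.0
tongs
xyz [-0.0138  0.1608  0.0468] rot [-4.1000e-01  5.0000e-02 -1.1757e+02] at 7.125 [0.5914 0.014  0.1472] [ 16.  20.   5.   0. -74. -70.]
```

```bash
python3 -m jog '{"rotation":[[0,0,-10],[0,0,-20],[0,0,-30],[0,0,-40],[0,0,-50],[0,0,-60],[0,0,-70],[0,0,-80],[0,0,-90],[0,0,-100],[0,0,-110],[0,0,-117.5],[0,0,-117.5],[0,0,-117.5],[0,0,-117.5]],"xyz":[[0,0.02,0],[-0.002,0.04,0],[-0.004,0.06,0],[-0.006,0.08,0],[-0.008,0.1,0],[-0.01,0.12,0],[-0.012,0.14,0],[-0.0138,0.1608,0.01],[-0.0138,0.1608,0.02],[-0.0138,0.1608,0.03],[-0.0138,0.1608,0.04],[-0.0138,0.1608,0.047],[-0.0138,0.1608,0.047],[-0.0138,0.1608,0.047],[-0.0138,0.1608,0.047]],"grip":[0.05,0.05,0.05,0.05,0.05,0.05,0.05,0.05,0.05,0.05,0.05,0.05,0.05,0.05,0.05]}'
python3 - <<'E'
from h import *
a,d=snapshot("side");b,e=snapshot("top");P=cloud("top",e)
f=lambda im,u,v,k:cv2.resize(im[v:v+75*4//k,u:u+100*4//k],None,fx=k,fy=k,interpolation=cv2.INTER_CUBIC)
save("p4.png",np.hstack([f(a,205,130,4),f(b,240,140,4)]))
hsv=cv2.cvtColor(b,cv2.COLOR_RGB2HSV)
box=(P[...,0]>.5)&(P[...,0]<.66)&(P[...,1]>-.04)&(P[...,1]<.06)
r=box&((hsv[...,0]<8)|(hsv[...,0]>172))&(hsv[...,1]>110)&(P[...,2]>.05)
q=P[r];print("red",r.sum(),q.mean(0) if r.sum() else 0, cv2.minAreaRect(q[:,:2].astype(np.float32)*1000) if r.sum()>3 else 0)
# lowest finger points near tool in side cam
Q=cloud("side",d);s=observe();t=s["tool_pos"];print(t,s["grip_width"])
m=(np.linalg.norm(Q[...,:2]-t[:2],axis=-1)<.07)&(Q[...,2]>.06)&(d>0)
for lo in np.arange(.06,.2,.006):
    k=m&(Q[...,2]>=lo)&(Q[...,2]<lo+.006); print(round(lo,3),k.sum(),end="; ")
E
```

```text
clock: 9.0
tool_pos: [0.5066, 0.1516, 0.0972]
tcp_rot: [-3.058, 0.719, -0.001]
wrist_force: [0.5, -0.9, -0.6]
grip_width: 0.95
gripper_force: 0.0
red 67 [0.58899235 0.01315167 0.05821702] ((589.4625244140625, 12.947546005249023), (33.470096588134766, 10.619173049926758), 35.71755599975586)
[0.50653854 0.15158015 0.09719947] 0.9471622172639639
0.06 0; 0.066 0; 0.072 0; 0.078 0; 0.084 0; 0.09 0; 0.096 0; 0.102 0; 0.108 0; 0.114 0; 0.12 0; 0.126 18; 0.132 35; 0.138 47; 0.144 44; 0.15 42; 0.156 50; 0.162 44; 0.168 40; 0.174 52; 0.18 60; 0.186 63; 0.192 74; 0.198 70;
```

View pics/p4.png

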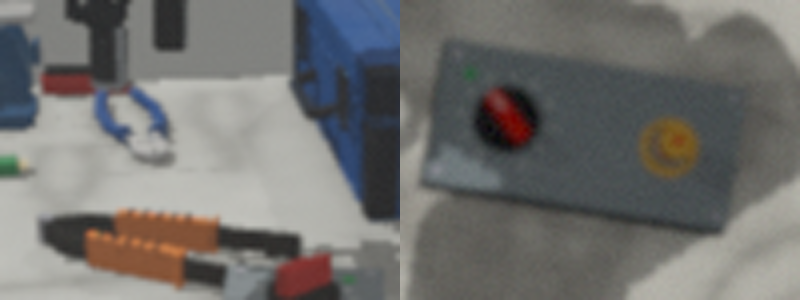

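Dial bar now at 35.7° (mark ≈ 36°), pointer toward the green mark at (470,72) in the crop; the fuse is still seated. Tongs undisturbed between the open fingers. Descending onto the handles.

```bash
python3 -m jog '{"rotation":[[0,0,0],[0,0,0],[0,0,0],[0,0,0],[0,0,0],[0,0,0],[0,0,0],[0,0,0],[0,0,0],[0,0,0]],"xyz":[[0,0,0.04],[0,0,0.08],[0,0,0.105],[0,0,0.116],[0,0,0.116],[0,0,0.116],[0,0,0.116],[0,0,0.116],[0,0,0.116],[0,0,0.116]],"grip":[0.05,0.05,0.05,0.05,0.2,0.3,0.4,0.45,0.45,0.45]}' 20
```

```text
clock: 10.35
tool_pos: [0.5081, 0.1523, -0.0171]
tcp_rot: [-3.057, 0.716, -0.005]
wrist_force: [-0.7, -1.1, 7.2]
grip_width: 0.553
gripper_force: 6.2
```

```bash
python3 -m jog '{"rotation":[[0,0,0],[0,0,0],[0,0,0],[0,0,0],[0,0,0],[0,0,0],[0,0,0],[0,0,0]],"xyz":[[0,0,-0.003],[0,0,-0.01],[0,0,-0.03],[0,0,-0.06],[0,0,-0.09],[0,0,-0.11],[0,0,-0.12],[0,0,-0.12]],"grip":[0.45,0.45,0.45,0.45,0.45,0.45,0.45,0.45]}'
python3 - <<'E'
from h import *
a,d=snapshot("side");P=cloud("side",d)
save("p5.png",cv2.resize(a[120:220,190:340],None,fx=5,fy=5,interpolation=cv2.INTER_CUBIC))
for th in("tongs","tongs_arm"):
  for m in masks_of("side",th)[:2]:
    q=P[m["region"]&(d>0)]; print(th,m["score"],m["extent"],np.percentile(q,3,0).round(3),np.percentile(q,97,0).round(3))
s=observe();print(s["tool_pos"],s["grip_width"],s["gripper_force"],s["wrist_force"])
E
```

```text
clock: 11.35
tool_pos: [0.5065, 0.1517, 0.1013]
tcp_rot: [-3.058, 0.717, -0.001]
wrist_force: [-0.1, -0.7, -1.8]
grip_width: 0.551
gripper_force: 4.3
tongs 0.59 [209.0, 141.4, 70.8, 14.8] [0.439 0.091 0.121] [0.596 0.188 0.142]
tongs_arm 0.95 [212.3, 141.8, 63.0, 11.7] [0.447 0.09  0.121] [0.582 0.171 0.143]
[0.50573656 0.15123832 0.09987601] 0.5486722084549099 4.270141306333244 [ 0.49439928  0.1212159  -0.66629705]
```

View pics/p5.png

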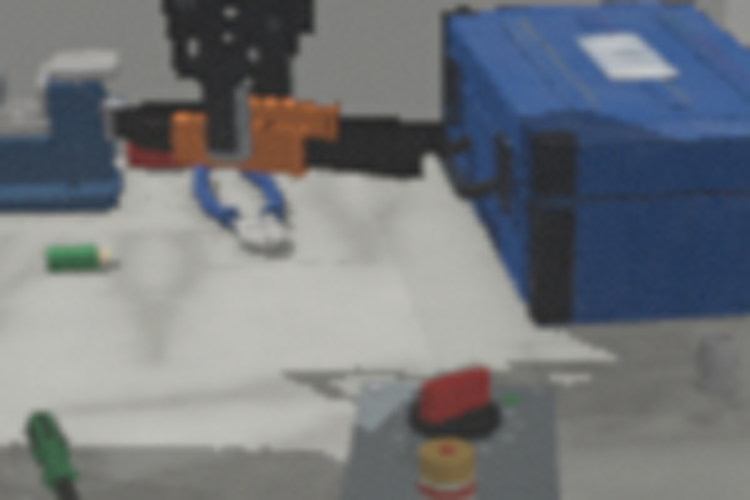

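The tongs hang level in the fingers, about 120 mm up, jaws to the right at (430,145). Dial and fuse are undisturbed.

```bash
python3 - <<'E'
from h import *
go([.488,-.087,.102],-90,pos=[.5066,.1516,.101])
E
```

```text
xyz [ 0.0895  0.222  -0.0008] rot [  0.07   0.1  -26.41] at 11.5 [0.5057 0.1512 0.0999] [ 34.  16.  -9.  -0. -65.  30.]
```

```bash
python3 -m jog '{"rotation":[[0,0,-1],[0,0,-3],[0,0,-5.5],[0,0,-8],[0,0,-10.5],[0,0,-13],[0,0,-15.5],[0,0,-18],[0,0,-20.5],[0,0,-23],[0,0,-25],[0,0,-26],[0,0,-26.4],[0,0,-26.4],[0,0,-26.4],[0,0,-26.4]],"xyz":[[0.003,0.007,0],[0.009,0.022,0],[0.018,0.044,0],[0.027,0.067,0],[0.036,0.09,0],[0.045,0.112,0],[0.054,0.134,0],[0.063,0.156,0],[0.072,0.178,0],[0.08,0.198,0],[0.086,0.213,0],[0.089,0.22,0],[0.0895,0.222,0],[0.0895,0.222,0],[0.0895,0.222,0],[0.0895,0.222,0]],"grip":[0.45,0.45,0.45,0.45,0.45,0.45,0.45,0.45,0.45,0.45,0.45,0.45,0.45,0.45,0.45,0.45]}'
python3 - <<'E'
from h import *
a,d=snapshot("side");b,e=snapshot("top")
f=lambda im,u,v,k:cv2.resize(im[v:v+600//k,u:u+400//k],None,fx=k,fy=k,interpolation=cv2.INTER_CUBIC)
save("p6.png",np.hstack([f(a,210,130,4),f(b,225,130,4)]))
s=observe();print(s["tool_pos"],s["grip_width"],s["gripper_force"])
for c,dd,im in(("side",d,a),("top",e,b)):
  P=cloud(c,dd);m=(dd>0)&(P[...,0]>.53)&(P[...,0]<.65)&(P[...,2]>.09)&(P[...,2]<.165)&(abs(P[...,1]+.087)<.05)&(im.max(-1)<110)
  q=P[m];print(c,m.sum())
  for x in np.arange(.53,.64,.008):
    k=q[(q[:,0]>=x)&(q[:,0]<x+.008)]
    if len(k)>2:print(round(x,3),len(k),np.percentile(k[:,1:],[5,50,95],axis=0).round(3).T.tolist())
E
```

```text
clock: 13.5
tool_pos: [0.488, -0.0868, 0.101]
tcp_rot: [-3.142, -0.001, -0.0]
wrist_force: [0.8, 0.4, -1.0]
grip_width: 0.547
gripper_force: 4.3
[ 0.48794699 -0.086876    0.10098868] 0.5530027835554077 4.270134899416007
side 452
0.53 63 [[-0.111, -0.108, -0.066], [0.125, 0.132, 0.138]]
0.538 61 [[-0.111, -0.107, -0.066], [0.125, 0.132, 0.139]]
0.546 75 [[-0.111, -0.106, -0.065], [0.125, 0.132, 0.139]]
0.554 68 [[-0.112, -0.072, -0.065], [0.125, 0.132, 0.139]]
0.562 72 [[-0.112, -0.109, -0.068], [0.126, 0.134, 0.139]]
0.57 65 [[-0.112, -0.107, -0.066], [0.125, 0.133, 0.139]]
0.578 48 [[-0.112, -0.104, -0.068], [0.126, 0.133, 0.139]]
top 43
0.57 20 [[-0.103, -0.061, -0.057], [0.133, 0.137, 0.141]]
0.578 23 [[-0.105, -0.098, -0.059], [0.127, 0.137, 0.14]]
```

View pics/p6.png

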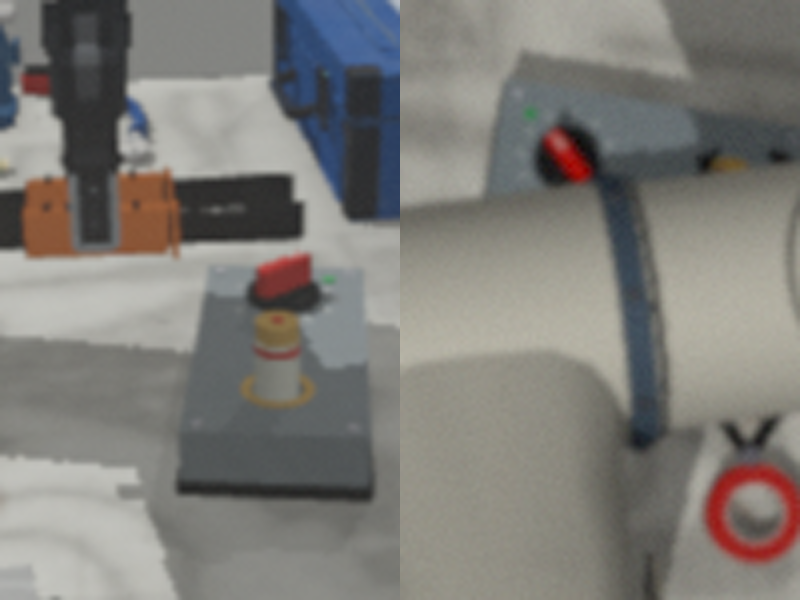

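Side view: jaws level and spread right above the fuse, which is at (278,350). In the top view most of it is hidden by the arm, but the dial still points at the mark. Jaw gap centre is about (0.573, -0.085) with 38 mm clear, and the fuse is at (0.574, -0.087). Lowering around it.

```bash
python3 -m jog '{"rotation":[[0,0,0],[0,0,0],[0,0,0],[0,0,0],[0,0,0],[0,0,0],[0,0,0],[0,0,0],[0,0,0]],"xyz":[[0.0015,0.0015,0.003],[0.0015,0.0015,0.012],[0.0015,0.0015,0.024],[0.0015,0.0015,0.036],[0.0015,0.0015,0.048],[0.0015,0.0015,0.06],[0.0015,0.0015,0.07],[0.0015,0.0015,0.076],[0.0015,0.0015,0.076]],"grip":[0.45,0.45,0.45,0.45,0.45,0.45,0.45,0.45,0.45]}'
python3 - <<'E'
from h import *
a,d=snapshot("side")
save("p7.png",cv2.resize(a[150:250,210:330],None,fx=5,fy=5,interpolation=cv2.INTER_CUBIC))
E
```

```text
clock: 14.72
tool_pos: [0.4892, -0.0886, 0.0246]
tcp_rot: [3.141, -0.0, -0.001]
wrist_force: [1.1, 0.6, -0.9]
grip_width: 0.548
gripper_force: 4.3
```

View pics/p7.png

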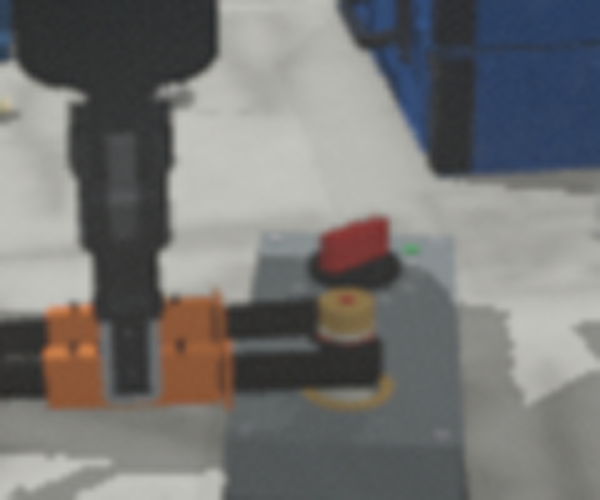

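The fuse top at (346,312) stands between the two jaws; the near jaw ends at (380,360) and spans the fuse, and nothing touches the unit. Squeezing.

```bash
python3 -m jog '{"rotation":[[0,0,0],[0,0,0],[0,0,0],[0,0,0],[0,0,0],[0,0,0],[0,0,0],[0,0,0]],"xyz":[[0,0,0],[0,0,0],[0,0,0],[0,0,0],[0,0,0],[0,0,0],[0,0,0],[0,0,0]],"grip":[0.48,0.51,0.53,0.6,1,1,1,1]}' 40
```

```text
clock: 15.78
tool_pos: [0.4896, -0.0888, 0.0251]
tcp_rot: [3.141, -0.0, 0.001]
wrist_force: [0.2, -3.9, 0.7]
grip_width: 0.457
gripper_force: 41.1
```

```bash
python3 -m jog '{"rotation":[[0,0,0],[0,0,0],[0,0,0],[0,0,0],[0,0,0],[0,0,0],[0,0,0],[0,0,0],[0,0,0],[0,0,0],[0,0,0],[0,0,0],[0,0,0],[0,0,0],[0,0,0],[0,0,0],[0,0,0],[0,0,0]],"xyz":[[0,0,-0.002],[0,0,-0.006],[0,0,-0.012],[0,0,-0.02],[0,0,-0.03],[0,0,-0.042],[0,0,-0.054],[0,0,-0.066],[0,0,-0.078],[0,0,-0.09],[0,0,-0.102],[0,0,-0.114],[0,0,-0.126],[0,0,-0.138],[0,0,-0.145],[0,0,-0.15],[0,0,-0.15],[0,0,-0.15]],"grip":[1,1,1,1,1,1,1,1,1,1,1,1,1,1,1,1,1,1]}'
python3 - <<'E'
from h import *
a,d=snapshot("side");P=cloud("side",d)
save("p8.png",cv2.resize(a[90:230,210:330],None,fx=4,fy=4,interpolation=cv2.INTER_CUBIC))
for m in masks_of("side","fuse")[:2]:
    q=P[m["region"]&(d>0)];print(m["score"],m["extent"],np.percentile(q,3,0).round(3),np.percentile(q,97,0).round(3))
print(observe())
E
```

```text
clock: 18.02
tool_pos: [0.4891, -0.0886, 0.1745]
tcp_rot: [-3.142, 0.0, 0.001]
wrist_force: [-0.1, -0.4, -1.4]
grip_width: 0.455
gripper_force: 40.8
0.61 [274.3, 133.3, 10.0, 27.9] [ 0.563 -0.105  0.174] [ 0.583 -0.076  0.223]
{'clock': 18.125, 'joints': array([ 1.36572909e-01,  1.65898921e-01, -9.85232938e-02, -1.36359509e-04,
       -1.30718270e+00,  1.43417650e+00]), 'dq': array([ 0.00189748, -0.00043196,  0.00208705, -0.00028019,  0.00144701,
       -0.00031967]), 'joint_torque': array([ 1.61744691e-03, -3.37148881e+01,  2.38477689e+01,  5.45594618e+00,
        4.11440560e-02,  2.93110202e-05]), 'tool_pos': array([ 0.48915721, -0.0885763 ,  0.17458103]), 'tcp_rot': array([-3.14157209e+00,  1.29600384e-04,  1.28644855e-03]), 'wrist_force': array([ 0.1939221 , -0.17543777, -1.19695769]), 'ft_torque': array([-0.03934829,  0.09220073, -0.02281903]), 'gripper_force': 40.755836963653564, 'grip_width': 0.45376580730112615}
```

View pics/p8.png

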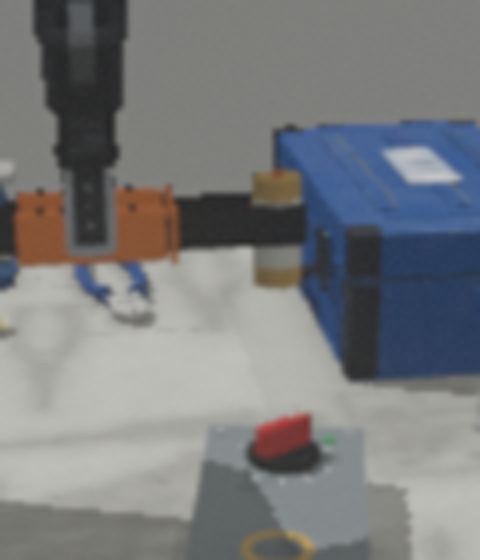

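The fuse is upright in the jaws at (278,230) with its foot at z ≈ 0.173, 138 mm above the unit; the socket at (278,547) is empty and the dial is at the mark.

```bash
python3 -c "from station import *; print(close_job())"
```

```text
the job is handed in; nothing more can be done
None
```

I turned the dial to the green mark (measured 35.7° against about 36°), then pulled the fuse with the tongs and held it still about 14 cm above the unit; the job is handed in, but it returned no verdict.

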